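# Zero the angle gauge on the surface plate and hold it to the sloped flange

## Task

Take the digital angle gauge that lies on its back on the bench, stand it gently upright on its metal base on the granite surface plate and let go of it for a moment so that it takes its zero. Then pick it up again and hold its base flush on the sloped outlet flange of the starter casting, in the middle of the face, with its length running straight up and down the slope, pressing lightly and steadily so that it cannot slide or rock. Finish while still gripping it there; do not shift the casting or disturb the other things on the bench.

Things in the scene. Friction and masses are not known exactly. Their poses are not given: they have to be found in the camera images.
- gauge: Digital angle gauge, a flat box 68 mm long, 58 tall, 24 thick, about 0.2 kg: black, display on one broad face, an 8 mm high bare aluminium base along one long edge. Origin: centre of the base's underside; x along its length, y through its thickness (display on the -y face), z from base to top. Starts lying on its back on the bench, display (-y) up, base towards the robot within 25 degrees.
- gauge_mid (a point): Middle of the angle gauge's box, 29 mm above its base; axes as gauge. 12 mm above the bench while it lies on its back. Free space all round; it can be pinched by its two ends (68 mm apart) or by its two broad faces (24 mm apart).
- plate: Black granite surface plate, a fixed block 220 mm (x) by 180 mm (y), 45 mm high. Origin at the centre of its underside, z up. It stands on one side of the bench, left or right; the casting is on the other side.
- plate_top (a point): Centre of the surface plate's flat top, 45 mm above the bench; axes as plate.
- stand: Black steel bench stand with the aluminium starter casting clamped in it, fixed. Origin on the bench under the flange's tilting axis, which is level, along y, 125 mm up. Foot 200 (x) by 235 mm, upright cheek at y = +120 mm, 153 mm high. The casting's barrel, 100 mm thick, lies along y from -110 to +115 mm. The clamped casting does not give to a push of 25 N.
- flange (a point): Centre of the machined face of the casting's outlet flange, 0.18 to 0.21 m above the bench: 104 mm along x by 74 mm along y, 14 mm thick, with a 30 mm bore in the middle and an 8 mm bolt hole near each corner. z is its outward normal, y is level, x runs up the slope. The face slopes down towards the robot (normal leans to the robot) by 14 to 34 degrees, different each time.
- socket: Bystander: steel socket standing on end, 28 mm across, 60 mm high.
- cap: Bystander: black plastic port cap, 64 mm across, 20 mm high.
- bearing: Bystander: steel bearing ring, 52 mm across, 15 mm high.
- wrench: Bystander: wrench lying on the bench near the robot, on its right.
- screwdriver: Bystander: screwdriver lying on the bench near the robot, on its left.
- cover: Bystander: square aluminium cover with holes, 90 mm, 10 mm thick, at the right.
- carton: Bystander: small carton 100 x 75 x 35 mm, at the left.
Things that resemble listed ones, but are neither listed nor needed, are in the scene too. What is shaped like the gauge but purple or red is not meant.

How it is judged:
On the way:
1. the gauge stands upright on its base on the surface plate, let go and still (angle between gauge's own z axis and vertical below 0.05 rad and z of gauge in the frame of plate_top between -0.003 and 0.003 m and x of gauge in the frame of plate_top between -0.11 and 0.11 m and y of gauge in the frame of plate_top between -0.09 and 0.09 m and contact force between gauge and the arm below 0.1 N and contact force between gauge and the fingers below 0.1 N and linear speed of gauge below 0.02 m/s), for 0.4 s.
At the end, for the whole second after the job is handed in: The gauge's base lies flush on the flange face (within 0.04 rad and 2 mm), centred on it within 12 mm each way, its length in line with the slope within 0.12 rad; the fingers grip it (over 5 N) and press it on the face with 3.5 to 30 N, and it is still (angle between the z axis of gauge and the z axis of flange, either way round below 0.04 rad and angle between the x axis of gauge and the x axis of flange, either way round below 0.12 rad and z of gauge in the frame of flange between -0.003 and 0.002 m and x of gauge in the frame of flange between -0.012 and 0.012 m and y of gauge in the frame of flange between -0.012 and 0.012 m and contact force between gauge and stand between 3.5 and 30 N and contact force between gauge and the fingers above 5 N and linear speed of gauge below 0.01 m/s); the arm keeps its last pose, push and grip.
It fails at once if the casting is shifted in its stand (distance of flange from where it was at the start of the episode above 0.006 m).
It fails at once if the gauge is rammed onto something (over 60 N) (contact force between gauge and stand above 60 N or contact force between gauge and plate above 60 N).
It fails at once if other things on the bench are disturbed (distance of any of socket, cap, bearing, wrench, screwdriver, cover, carton from where it was at the start of the episode above 0.03 m).
It also fails if it takes over 72 s, if anything falls off the work surface, if the arm or the gripper's body presses on something with over 40 N, if the wrist force passes 120 N, or if a joint passes its speed limit or range.

## Robot

A 7-joint arm with a two-finger parallel gripper is mounted at the origin on the work surface. World frame = base frame: x ahead of the robot, y to its left, z up, the work surface at z = 0. Lengths are in m, angles in rad, forces in N, time in s.
With the tool pointing down it reaches from about 0.425 to 1.025 m from the base axis. Payload 9.4 kg.
Tool frame: the origin (TCP) lies at the very end of the fingers, on their centre line; the grasp point (between the pads) lies 19 mm behind it; z points along the fingers, y is the line along which they close (so a half turn about z gives the same grasp; the last joint's range is limited). The gripper opens to 85 mm and grips with 20 to 120 N. Pads are 22 mm wide; open, the fingers measure 114 mm over their backs; the gripper's body (76 mm by 85 mm) begins 54 mm behind the grasp point. The pads swing forward as they close: fully open they stand 13 mm farther back than shut.
Start: joints at [-0.077, 0.599, -0.003, 1.599, 0.002, 0.943, -0.08], TCP at [0.725, -0, 0.231] pointing down, gripper open.
Joint ranges: [-2.57, 2.57], [-0.35, 1.97], [-1.29, 1.29], [0.11, 2.56], [-1.05, 4.19], [0.11, 1.86], [-2.63, 2.63]. Speed limits (rad/s): [2.22, 2.22, 3.01, 3.01, 3.14, 3.14, 3.14].

## Interface

Orientations are given as a 3x3 rotation matrix whose columns are the frame's x, y, z axes.
In Python, from workcell import sense, snapshot, camera_info, job_done gives the robot as it stands.
- The arm moves only by the shell command python3 -m handwheel 'ROWS' [FORCE]. ROWS is a JSON list of rows, 1 to 20 of them, each of 7 numbers: a rotation vector rx, ry, rz in rad, then dx, dy, dz in m, then the finger opening in m; each row shifts and turns the commanded pose from where the row before left it, along the tool's axes as they then stand; what a row does not reach is not made up. A row lasts 1/12 s, in which the tool goes at most 0.0417 m and 0.125 rad, less where a joint would pass 70% of its speed; a pose out of reach is approached as far as the arm can. The fingers move at their own pace and stop on an object; FORCE is the grip in N (left out, the last holds). Time passes only in rows, so rows that do not move let the fingers close. It prints the time, the measured TCP pose, the force, the opening and the grip force at its end.
- sense(): the state, without advancing time (a new reading comes with each control period).
- snapshot(name): name is "scene" or "side" or "wrist"; returns the picture (384x512x3 uint8, red, green, blue); there is no depth.
- camera_info(name): a dict with "fov_y" (degrees; the focal length in pixels is half the picture's height over the tangent of half this angle, whatever the lens; pixels are square), "cx", "cy" (the principal point, pixels), "dist_coeffs" ([k1, k2, p1, p2, k3] as OpenCV has them; the pictures are not rectified), "world_to_cam" (4x4, takes a point from world to camera coordinates). Camera axes: x right, y down, z forward; pixel columns grow to the right and rows downward; lengths in m; the calibration is good to about 2 mm. A picture is of the moment at which its call begins: read the wrist's pose just before it. camera_info takes no time and is no camera call; for the wrist camera it gives the pose at the moment of the call.
- job_done(): hands the job in; it is judged then, once.
The state is a dict: "time_s": time; "q": joint angles; "joint_vel": joint speeds; "effort": joint torques, N m; "eef_pos": TCP position; "tool_rot": TCP orientation; "ft_force": force on the tool from outside, world axes, zero at the start; "torque": the same for the moment, N m; "width": finger opening in m; "grasp_force": force on a finger pad.
Only numpy, scipy, OpenCV 4.12 (cv2) and the standard library are available. Lean on these libraries where they do the work, as an engineer would, in place of code of your own. Each camera call takes 0.05 s, during which the arm holds its last target. There are 200 camera calls.

## Working session

There is one attempt and no reset: what is moved stays moved. The work goes in short steps, Python scripts to look and compute and a shell command to move; the robot and the scene stay as the last step left them, time stands still between calls to the robot, and variables do not carry over. Pictures are saved under pics/ and viewed, at most 10 in all, crops included, and the job is handed in when it is done.

```bash
ls; mkdir -p pics; python3 - <<'E'
from workcell import *
import cv2,numpy as np
s=sense();print({k:np.round(v,3).tolist() for k,v in s.items()})
ims=[]
for n in("scene","side"):
    im=snapshot(n)[...,::-1];cv2.imwrite(f"pics/{n}0.png",im);i=camera_info(n);print(n,{k:np.round(v,4).tolist() for k,v in i.items() if k!='name'})
E
```

```text
pics
{'time_s': 0.0, 'q': [-0.077, 0.6, -0.003, 1.6, 0.002, 0.943, -0.08], 'joint_vel': [-0.0, 0.001, -0.001, 0.0, 0.001, -0.001, 0.001], 'effort': [-0.001, -77.644, 1.565, -25.8, 0.012, 0.009, 0.0], 'eef_pos': [0.725, -0.0, 0.23], 'tool_rot': [[-0.0, 1.0, -0.001], [1.0, 0.0, -0.0], [-0.0, -0.001, -1.0]], 'ft_force': [-0.321, -0.078, 0.521], 'torque': [0.012, 0.016, -0.012], 'grasp_force': 0.0, 'width': 0.086}
scene {'fov_y': 51.2574, 'cx': 253.8819, 'cy': 188.4304, 'dist_coeffs': [0.0077, 0.0, 0.0, 0.0, 0.0], 'world_to_cam': [[0.3568, 0.9341, 0.0096, -0.1877], [0.5349, -0.1959, -0.8219, -0.1673], [-0.7659, 0.2984, -0.5696, 1.6591], [0.0, 0.0, 0.0, 1.0]]}
side {'fov_y': 56.3224, 'cx': 253.8896, 'cy': 190.0868, 'dist_coeffs': [-0.0622, 0.0, 0.0, 0.0, 0.0], 'world_to_cam': [[0.7014, -0.7127, -0.0133, -0.3776], [-0.5009, -0.4794, -0.7206, 0.3884], [0.5072, 0.5121, -0.6932, 0.8823], [0.0, 0.0, 0.0, 1.0]]}
```

View pics/scene0.png

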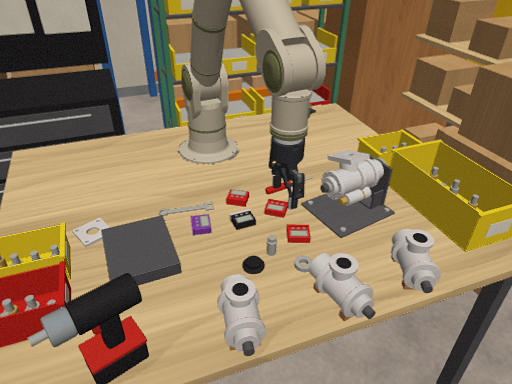

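View pics/side0.png

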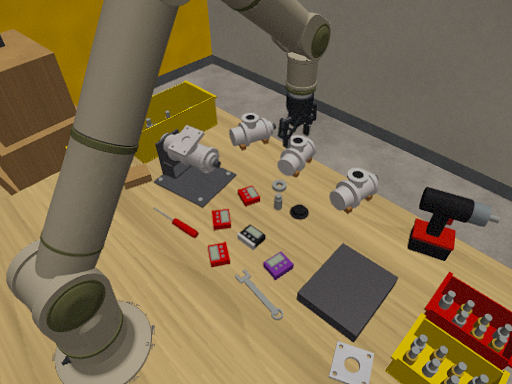

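The only black gauge is at scene (243,219) and side (251,236). The look-alikes are purple at scene (201,224) and red at (237,198), (276,208) and (298,233). I choose the black one. The plate is at scene (140,250), and the casting in its stand is at (355,180). Next is a close crop.

```bash
cat >h.py <<'E'
from workcell import *
import cv2,numpy as np
from scipy.spatial.transform import Rotation as R
from scipy.optimize import least_squares
def cam(n):
    i=camera_info(n);f=192/np.tan(np.radians(i['fov_y'])/2)
    return np.array([[f,0,i['cx']],[0,f,i['cy']],[0,0,1]]),np.array(i['dist_coeffs'],float),np.array(i['world_to_cam'])
def proj(P,c):
    K,d,T=c;return cv2.projectPoints(np.atleast_2d(P).astype(float),cv2.Rodrigues(T[:3,:3])[0],T[:3,3],K,d)[0][:,0]
def onz(uv,z,c):
    K,d,T=c;p=cv2.undistortPoints(np.array(uv,float).reshape(-1,1,2),K,d)[:,0]
    r=np.c_[p,np.ones(len(p))]@T[:3,:3];o=-T[:3,:3].T@T[:3,3]
    return o+r*((z-o[2])/r[:,2])[:,None]
E
python3 - <<'E'
from h import *
a=cv2.imread('pics/scene0.png');b=cv2.imread('pics/side0.png')
c=lambda im,x,y,w,h,s:cv2.resize(im[y:y+h,x:x+w],None,fx=s,fy=s,interpolation=cv2.INTER_CUBIC)
cv2.imwrite('pics/c1.png',np.vstack([np.hstack([c(b,150,115,100,75,4),c(b,225,210,100,75,4)]),np.hstack([c(a,300,145,100,75,4),c(a,195,180,100,75,4)])]))
print(onz([[243,219]],.024,cam('scene')),onz([[251,236]],.024,cam('side')))
print(onz([[103,236],[165,219],[179,262],[107,283]],.045,cam('scene')),onz([[345,245],[397,281],[353,325],[299,290]],.045,cam('side')))
E
```

```text
[[ 0.51510248 -0.03223143  0.024     ]] [[ 0.49206736 -0.03356267  0.024     ]]
[[ 0.47374743 -0.43981102  0.045     ]
 [ 0.4583286  -0.26089308  0.045     ]
 [ 0.65020498 -0.2597165   0.045     ]
 [ 0.65945476 -0.44235332  0.045     ]] [[ 0.64664146 -0.26772721  0.045     ]
 [ 0.64232294 -0.43922428  0.045     ]
 [ 0.45573098 -0.42260119  0.045     ]
 [ 0.43928444 -0.26488667  0.045     ]]
```

View pics/c1.png

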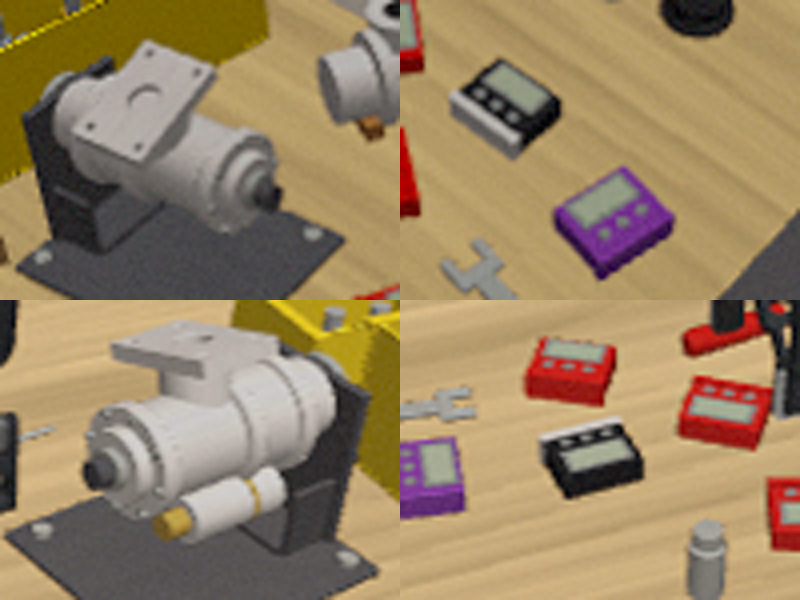

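The crop shows the black gauge with bare aluminium base, base towards the robot at side crop (485,125). The purple unit has no base. The flange face is visible with its bore and bolt holes. I'll bring the wrist camera over the gauge.

```bash
python3 -m handwheel '[[0,0,0,-0.006,-0.03,-0.02,0.085],[0,0,0,-0.006,-0.03,-0.02,0.085],[0,0,0,-0.006,-0.03,-0.02,0.085],[0,0,0,-0.006,-0.03,-0.01,0.085],[0,0,0,-0.006,-0.02,0,0.085],[0,0,0,0,0,0,0.085],[0,0,0,0,0,0,0.085]]'
python3 - <<'E'
from h import *
s=sense();c=cam('wrist');T=np.linalg.inv(c[2]);print(s['eef_pos'],'cam',T.round(3))
im=snapshot('wrist')[...,::-1];cv2.imwrite('pics/w1.png',im);np.save('w1.npy',c[2])
print(c[0],c[1],proj([[.505,-.033,.024]],c))
E
```

```text
time_s: 0.68
eef_pos: [0.5844, -0.0304, 0.3018]
tool_rot: [[0.001, 1.0, 0.001], [1.0, -0.001, -0.0], [-0.0, 0.001, -1.0]]
ft_force: [0.3, 0.4, 0.0]
width: 0.0851
grasp_force: 0.0
[ 0.58440043 -0.03043022  0.30179224] cam [[ 1.    -0.     0.     0.584]
 [ 0.    -0.955 -0.295  0.045]
 [ 0.     0.295 -0.955  0.445]
 [ 0.     0.     0.     1.   ]]
[[267.3664002    0.         254.22628056]
 [  0.         267.3664002  190.05856941]
 [  0.           0.           1.        ]] [-0.00326688  0.          0.          0.          0.        ] [[204.20855879 158.41765495]]
```

View pics/w1.png

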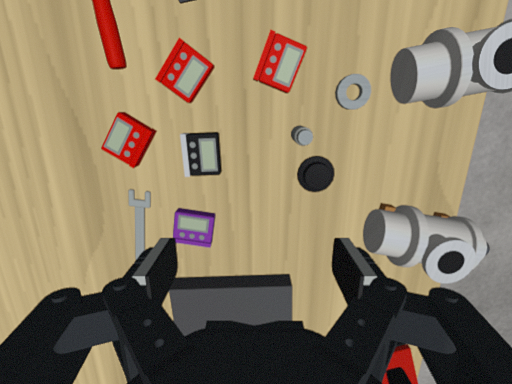

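The wrist view shows the black gauge at (201,154), base on its left (robot side). The purple one is at (195,228), the reds are at (128,139), (186,71) and (281,62), and the plate edge is at (232,280). I'll fit the gauge outline.

```bash
cat >fitg.py <<'E'
from h import *
from scipy.optimize import minimize
def fit(im,c,seed,S=4):
    u,v=map(int,seed);r=40
    cr=im[v-r:v+r,u-r:u+r];big=cv2.resize(cr,None,fx=S,fy=S,interpolation=cv2.INTER_CUBIC)
    m=(big.max(2)<75).astype(np.uint8)
    n,l,st,ce=cv2.connectedComponentsWithStats(m);k=1+np.argmin([np.hypot(*(ce[i]-r*S))+(1e3 if st[i,4]<2000 else 0) for i in range(1,n)])
    h=cv2.convexHull(np.argwhere(l==k)[:,::-1].astype(np.int32));M=cv2.fillPoly(np.zeros_like(m),[h],1)
    def cost(p):
        R_=np.array([[0,0,1],[-1,0,0],[0,-1,0]]).T  # rows: gauge x,y,z in world
        g=np.array([[0,-1,0],[0,0,-1],[1,0,0]]).T
        g=R.from_euler('z',p[2]).as_matrix()@g
        P=np.array([[a,b,z] for a in(-.034,.034) for b in(-.012,.012) for z in(.008,.058)])-[0,0,.029]
        q=(proj(P@g.T+[p[0]/100,p[1]/100,.012],c)-[u-r,v-r]+.5)*S-.5
        A=cv2.fillPoly(np.zeros_like(m),[cv2.convexHull((q*16).round().astype(np.int32))],1,shift=4)
        return 1-(A&M).sum()/(A|M).sum()
    p0=onz([seed],.012,c)[0]*100
    best=min((minimize(cost,[p0[0],p0[1],y],method='Nelder-Mead',options=dict(initial_simplex=[[p0[0],p0[1],y],[p0[0]+1,p0[1],y],[p0[0],p0[1]+1,y],[p0[0],p0[1],y+.15]])) for y in(-.3,0,.3)),key=lambda o:o.fun)
    return best.x*[.01,.01,1],best.fun,M.sum()/S/S
if __name__=='__main__':
    w=cam('wrist');K=(w[0],w[1],np.load('w1.npy'))
    for f,c,s in(('w1',K,(201,154)),('scene0',cam('scene'),(243,219)),('side0',cam('side'),(252,236))):print(f,fit(cv2.imread(f'pics/{f}.png'),c,s))
E
python3 fitg.py
```

```text
w1 (array([ 0.49910629, -0.02773008,  0.04171903]), np.float64(0.08528180626611981), np.float64(1352.125))
scene0 (array([ 0.49857144, -0.03010066, -0.04810429]), np.float64(0.13229376257545267), np.float64(324.375))
side0 (array([ 0.50281001, -0.02749322, -0.21180073]), np.float64(0.2381470542515156), np.float64(307.125))
```

```bash
python3 -m handwheel '[[0,0,-0.124,0,0,0,0.085],[0,0,-0.124,0,0,0,0.085],[0,0,-0.124,0,0,0,0.085],[0,0,-0.124,0,0,0,0.085],[0,0,-0.124,0,0,0,0.085],[0,0,-0.124,0,0,0,0.085],[0,0,-0.124,0,0,0,0.085],[0,0,-0.124,0,0,0,0.085],[0,0,-0.124,0,0,0,0.085],[0,0,-0.124,0,0,0,0.085],[0,0,-0.124,0,0,0,0.085],[0,0,-0.124,0,0,0,0.085],[0,0,-0.124,0,0,0,0.085],[0,0.122,0,0,0,0,0.085],[0,0.122,0,0,0,0,0.085],[0,0.122,0,0,0,0,0.085],[0,0.122,0,0,0,0,0.085],[0,0.122,0,0,0,0,0.085],[0,0,0,0,0,0,0.085]]'
cat >>h.py <<'E'
def to(target,Rt=None):
    s=sense();A=s['tool_rot'];A=np.array(A);p=np.array(s['eef_pos'])
    print('q',np.round(s['q'],2),'tool d',(A.T@(np.array(target)-p)).round(4), 'rv',None if Rt is None else R.from_matrix(A.T@Rt).as_rotvec().round(4),'F',np.round(s['ft_force'],1))
E
python3 -c "
from h import *
to([.491,-.028,.08]);to([.491,-.028,.01])"
```

```text
time_s: 2.32
eef_pos: [0.5867, -0.0293, 0.2956]
tool_rot: [[-0.811, -0.042, -0.583], [-0.035, 0.999, -0.023], [0.584, 0.002, -0.812]]
ft_force: [-1.3, -0.5, -2.2]
width: 0.0853
grasp_force: 0.0
q [ 0.15  0.69 -0.34  1.44  0.13  1.67  1.39] tool d [-0.0483  0.0049  0.2309] rv None F [-1.3 -0.5 -2.2]
q [ 0.15  0.69 -0.34  1.44  0.13  1.67  1.39] tool d [-0.0892  0.0048  0.2877] rv None F [-1.3 -0.5 -2.2]
```

```bash
python3 -m handwheel '[[0,0,0,-0.006,0.0006,0.029,0.085],[0,0,0,-0.006,0.0006,0.029,0.085],[0,0,0,-0.006,0.0006,0.029,0.085],[0,0,0,-0.006,0.0006,0.029,0.085],[0,0,0,-0.006,0.0006,0.029,0.085],[0,0,0,-0.006,0.0006,0.029,0.085],[0,0,0,-0.006,0.0006,0.029,0.085],[0,0,0,-0.006,0.0006,0.028,0.085],[0,0,0,0,0,0,0.085],[0,0,0,0,0,0,0.085]]'
python3 -c "
from h import *
to([.491,-.028,.012])
c=cam('wrist')
im=snapshot('wrist')[...,::-1];cv2.imwrite('pics/w2.png',im)"
```

```text
time_s: 3.15
eef_pos: [0.4918, -0.0288, 0.0839]
tool_rot: [[-0.818, -0.041, -0.573], [-0.034, 0.999, -0.023], [0.574, 0.001, -0.819]]
ft_force: [0.7, -0.3, 0.5]
width: 0.0848
grasp_force: 0.0
q [ 0.16  0.81 -0.34  1.82  0.19  1.16  1.32] tool d [-0.0406  0.0008  0.0593] rv None F [ 0.7 -0.3  0.5]
```

View pics/w2.png

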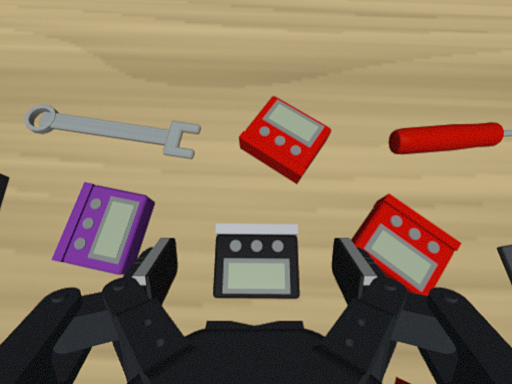

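The gauge is centred between the fingers at (256,262), squared up, base away from the hand. I'll descend.

```bash
python3 -m handwheel '[[0,0,0,-0.01,0,0.015,0.085],[0,0,0,-0.01,0,0.015,0.085],[0,0,0,-0.01,0,0.015,0.085],[0,0,0,-0.008,0,0.012,0.085],[0,0,0,0,0,0,0.085],[0,0,0,0,0,0,0.085]]'
python3 -m handwheel '[[0,0,0,-0.0017,0,0.0025,0.085],[0,0,0,-0.0017,0,0.0025,0.085],[0,0,0,0,0,0,0.085],[0,0,0,0,0,0,0.085]]'
python3 -c "
from h import *
to([.491,-.028,.004])"
```

```text
time_s: 3.7
eef_pos: [0.4911, -0.0289, 0.0164]
tool_rot: [[-0.819, -0.041, -0.572], [-0.034, 0.999, -0.023], [0.572, 0.0, -0.82]]
ft_force: [0.0, 0.1, 0.9]
width: 0.0851
grasp_force: 0.0
time_s: 4.03
eef_pos: [0.4905, -0.0291, 0.0103]
tool_rot: [[-0.819, -0.041, -0.572], [-0.034, 0.999, -0.024], [0.572, -0.0, -0.82]]
ft_force: [0.1, -0.0, -0.3]
width: 0.0847
grasp_force: 0.0
q [ 0.14  0.92 -0.31  1.84  0.23  1.05  1.3 ] tool d [-0.004   0.0011  0.0048] rv None F [ 0.1 -0.  -0.3]
```

```bash
python3 -m handwheel '[[0,0,0,-0.002,0.0005,0.0025,0.085],[0,0,0,-0.0015,0.0005,0.0025,0.085],[0,0,0,0,0,0,0.085],[0,0,0,0,0,0,0.06],[0,0,0,0,0,0,0.06],[0,0,0,0,0,0,0.06],[0,0,0,0,0,0,0.06],[0,0,0,0,0,0,0.06],[0,0,0,0,0,0,0.06],[0,0,0,0,0,0,0.06]]' 45
```

```text
time_s: 4.87
eef_pos: [0.4905, -0.0281, 0.004]
tool_rot: [[-0.819, -0.041, -0.572], [-0.034, 0.999, -0.024], [0.573, -0.0, -0.82]]
ft_force: [1.4, 0.1, 4.1]
width: 0.0671
grasp_force: 51.1
```

```bash
python3 -m handwheel '[[0,0,0,0.008,0,-0.012,0.06],[0,0,0,0.017,0,-0.025,0.06],[0,0,0,0.022,0,-0.032,0.06],[0,0,0,0.022,0,-0.032,0.06],[0,0,0,0.022,0,-0.032,0.06],[0,0,0,0.022,0,-0.032,0.06],[0,0,0,0,0,0,0.06]]'
cat >>h.py <<'E'
def upright(xy,zb,psi,tiltR=np.array([[-0.819,-0.041,-0.572],[-0.034,0.999,-0.024],[0.573,0,-0.82]]),pe=np.array([.4905,-.0281,.004])):
    Rg=R.from_euler('z',.041).as_matrix()@np.array([[0,-1,0],[0,0,-1],[1,0,0]]).T
    pg=np.array([.499,-.028,.012])-.029*Rg[:,2]
    Rtg=tiltR.T@Rg; ptg=tiltR.T@(pg-pe)
    Rgt=R.from_euler('z',psi).as_matrix()@np.array([[0,-1,0],[1,0,0],[0,0,1]]).T
    Rt=R.from_matrix(Rgt@Rtg.T).as_matrix(); return np.r_[xy,zb]-Rt@ptg,Rt
E
python3 -c "
from h import *
p,Rt=upright([.53,-.35],.15,-.5);print(p,Rt.round(3));to(p,Rt)"
```

```text
time_s: 5.45
eef_pos: [0.4942, -0.0276, 0.2106]
tool_rot: [[-0.824, -0.041, -0.565], [-0.034, 0.999, -0.024], [0.566, -0.0, -0.825]]
ft_force: [0.8, 0.2, -2.5]
width: 0.0671
grasp_force: 51.3
[ 0.53714709 -0.35361511  0.17050076] [[-0.503  0.48   0.719]
 [ 0.274  0.878 -0.393]
 [-0.82  -0.    -0.573]]
q [ 0.18  0.65 -0.36  1.76  0.14  1.37  1.36] tool d [-0.0471 -0.3275  0.0164] rv [ 0.1071 -1.5205  0.5894] F [ 0.8  0.2 -2.5]
```

```bash
python3 -m handwheel '[[0,0,0,0,-0.015,-0.005,0.06],[0,0,0,0,-0.035,-0.005,0.06],[0,0,0,0,-0.035,-0.005,0.06],[0,0,0,0,-0.035,-0.005,0.06],[0,0,0,0,-0.035,-0.005,0.06],[0,0,0,0,-0.035,-0.005,0.06],[0,0,0,0,-0.035,-0.005,0.06],[0,0,0,0,-0.035,-0.005,0.06],[0,0,0,0,-0.035,-0.005,0.06],[0,0,0,0,-0.032,-0.005,0.06],[0,0,0,0,0,0,0.06]]'
python3 -m handwheel '[[0.0077,-0.1086,0.0421,0,0,0,0.06],[0.0077,-0.1086,0.0421,0,0,0,0.06],[0.0077,-0.1086,0.0421,0,0,0,0.06],[0.0077,-0.1086,0.0421,0,0,0,0.06],[0.0077,-0.1086,0.0421,0,0,0,0.06],[0.0077,-0.1086,0.0421,0,0,0,0.06],[0.0077,-0.1086,0.0421,0,0,0,0.06],[0.0077,-0.1086,0.0421,0,0,0,0.06],[0.0077,-0.1086,0.0421,0,0,0,0.06],[0.0077,-0.1086,0.0421,0,0,0,0.06],[0.0077,-0.1086,0.0421,0,0,0,0.06],[0.0077,-0.1086,0.0421,0,0,0,0.06],[0.0077,-0.1086,0.0421,0,0,0,0.06],[0.0077,-0.1086,0.0421,0,0,0,0.06],[0,0,0,0,0,0,0.06]]'
python3 -c "
from h import *
p,Rt=upright([.53,-.35],.15,-.5);to(p,Rt)"
```

```text
time_s: 6.37
eef_pos: [0.5318, -0.3622, 0.2441]
tool_rot: [[-0.818, -0.033, -0.574], [-0.024, 0.999, -0.023], [0.575, -0.005, -0.818]]
ft_force: [-2.2, -1.0, -2.2]
width: 0.0667
grasp_force: 51.2
time_s: 7.62
eef_pos: [0.5102, -0.3561, 0.2274]
tool_rot: [[-0.834, 0.376, 0.404], [0.283, 0.92, -0.273], [-0.474, -0.114, -0.873]]
ft_force: [0.2, -0.1, -2.1]
width: 0.0671
grasp_force: 52.2
q [ 0.7   0.37 -0.27  2.22  1.23  0.17  0.5 ] tool d [0.0052 0.0189 0.0599] rv [-0.0103 -0.4566  0.1603] F [ 0.2 -0.1 -2.1]
```

```bash
python3 -m handwheel '[[-0.002,-0.07,0.025,0,0,0,0.06],[-0.002,-0.07,0.025,0,0,0,0.06],[-0.002,-0.07,0.025,0,0,0,0.06],[-0.002,-0.07,0.025,0,0,0,0.06],[0,0,0,0,0,0,0.06],[0,0,0,0,0,0,0.06],[0,0,0,0,0,0,0.06],[0,0,0,0,0,0,0.06]]'
python3 -c "
from h import *
p,Rt=upright([.53,-.35],.15,-.5);to(p,Rt)"
```

```text
time_s: 8.28
eef_pos: [0.5035, -0.3617, 0.2233]
tool_rot: [[-0.787, 0.412, 0.46], [0.289, 0.904, -0.316], [-0.546, -0.116, -0.83]]
ft_force: [1.1, -0.8, -1.8]
width: 0.0672
grasp_force: 52.2
q [ 0.86  0.4  -0.47  2.28  1.94  0.27 -0.22] tool d [0.0047 0.0272 0.0567] rv [-0.0325 -0.3748  0.1332] F [ 1.1 -0.8 -1.8]
```

```bash
python3 -m handwheel '[[-0.006,-0.07,0.025,0,0,0,0.06],[-0.006,-0.07,0.025,0,0,0,0.06],[-0.006,-0.07,0.025,0,0,0,0.06],[-0.006,-0.07,0.025,0,0,0,0.06],[-0.006,-0.07,0.025,0,0,0,0.06],[0,0,0,0,0,0,0.06],[0,0,0,0,0,0,0.06],[0,0,0,0,0,0,0.06]]'
python3 -c "
from h import *
p,Rt=upright([.53,-.35],.15,-.5);to(p,Rt)"
```

```text
time_s: 8.95
eef_pos: [0.5028, -0.3621, 0.2216]
tool_rot: [[-0.543, 0.476, 0.692], [0.277, 0.88, -0.387], [-0.793, -0.018, -0.609]]
ft_force: [-0.3, -0.3, -1.2]
width: 0.067
grasp_force: 52.3
q [ 1.21  0.63 -0.96  2.48  2.58  0.84 -0.82] tool d [0.0242 0.0248 0.0516] rv [-0.0071 -0.0451  0.0173] F [-0.3 -0.3 -1.2]
```

```bash
python3 -m handwheel '[[-0.0035,-0.0225,0.0087,-0.01,0.005,0.025,0.06],[-0.0035,-0.0225,0.0087,-0.01,0.005,0.025,0.06],[0,0,0,0,0,0.02,0.06],[0,0,0,0,0,0,0.06],[0,0,0,0,0,0,0.06]]'
python3 -c "
from h import *
p,Rt=upright([.56,-.37],.075,-.5);to(p,Rt)
p,Rt=upright([.56,-.37],.055,-.5);to(p,Rt)"
```

```text
time_s: 9.37
eef_pos: [0.5684, -0.3859, 0.1968]
tool_rot: [[-0.501, 0.479, 0.721], [0.274, 0.878, -0.393], [-0.821, 0.0, -0.571]]
ft_force: [-0.7, -0.1, -2.6]
width: 0.0669
grasp_force: 52.2
q [ 1.15  0.75 -0.92  2.38  2.62  0.91 -0.8 ] tool d [0.0872 0.0102 0.052 ] rv [ 0.0005  0.0021 -0.0002] F [-0.7 -0.1 -2.6]
q [ 1.15  0.75 -0.92  2.38  2.62  0.91 -0.8 ] tool d [0.1036 0.0102 0.0635] rv [ 0.0005  0.0021 -0.0002] F [-0.7 -0.1 -2.6]
```

```bash
python3 -m handwheel '[[0,0,0,0.02,0.002,0.012,0.06],[0,0,0,0.02,0.002,0.012,0.06],[0,0,0,0.02,0.002,0.012,0.06],[0,0,0,0.02,0.002,0.012,0.06],[0,0,0,0.0236,0.002,0.015,0.06],[0,0,0,0,0,0,0.06],[0,0,0,0,0,0,0.06]]'
python3 -c "
from h import *
p,Rt=upright([.56,-.37],.055,-.5);to(p,Rt)
cv2.imwrite('pics/s2.png',np.hstack([cv2.resize(snapshot('side')[180:350,270:430,::-1],None,fx=2.5,fy=2.5),cv2.resize(snapshot('scene')[170:340,80:240,::-1],None,fx=2.5,fy=2.5)]))"
```

```text
time_s: 9.95
eef_pos: [0.5655, -0.3729, 0.0748]
tool_rot: [[-0.502, 0.479, 0.72], [0.275, 0.878, -0.392], [-0.82, 0.001, -0.573]]
ft_force: [0.4, -0.0, -1.6]
width: 0.0673
grasp_force: 52.3
q [ 1.06  1.04 -0.85  2.43  2.76  1.22 -0.81] tool d [-0.0016  0.0002  0.0011] rv [ 0.0015  0.0001 -0.0011] F [ 0.4 -0.  -1.6]
```

View pics/s2.png

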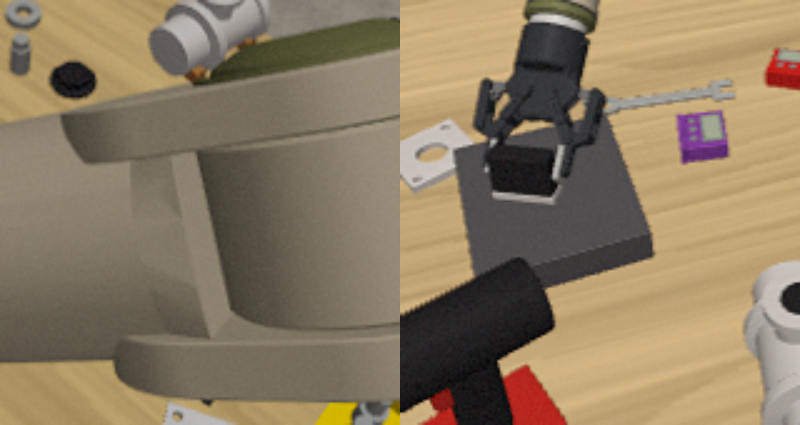

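The scene crop shows the gauge upright, its aluminium base at (525,195) just over the plate. The side view is blocked by the arm. I'll lower it in small steps.

```bash
python3 -m handwheel '[[0,0,0,0.0016,0,0.0011,0.06],[0,0,0,0.0016,0,0.0011,0.06],[0,0,0,0.0016,0,0.0011,0.06],[0,0,0,0,0,0,0.06]]'; python3 -m handwheel '[[0,0,0,0.0008,0,0.0006,0.06],[0,0,0,0.0008,0,0.0006,0.06],[0,0,0,0,0,0,0.06]]';python3 -m handwheel '[[0,0,0,0.0008,0,0.0006,0.06],[0,0,0,0,0,0,0.06]]' | egrep 'pos|ft';python3 -m handwheel '[[0,0,0,0.0008,0,0.0006,0.06],[0,0,0,0,0,0,0.06]]'| egrep 'pos|ft'
```

```text
time_s: 10.38
eef_pos: [0.5657, -0.3738, 0.0703]
tool_rot: [[-0.499, 0.48, 0.721], [0.274, 0.877, -0.394], [-0.822, 0.001, -0.569]]
ft_force: [0.7, -0.3, -2.2]
width: 0.0669
grasp_force: 52.3
time_s: 10.63
eef_pos: [0.5657, -0.3734, 0.0675]
tool_rot: [[-0.5, 0.48, 0.721], [0.275, 0.877, -0.393], [-0.821, 0.002, -0.57]]
ft_force: [0.1, 0.0, -2.5]
width: 0.0668
grasp_force: 52.3
eef_pos: [0.5657, -0.3734, 0.0664]
ft_force: [0.5, 0.1, -1.9]
eef_pos: [0.5658, -0.3734, 0.0654]
ft_force: [0.0, 0.4, -3.3]
```

```bash
for i in 1; do :; done; python3 -m handwheel '[[0,0,0,0.0008,0,0.0006,0.06],[0,0,0,0,0,0,0.06]]' | egrep 'pos|ft';python3 -m handwheel '[[0,0,0,0.0008,0,0.0006,0.06],[0,0,0,0,0,0,0.06]]'| egrep 'pos|ft'
```

```text
eef_pos: [0.566, -0.3734, 0.0651]
ft_force: [-2.3, 0.5, 2.3]
eef_pos: [0.566, -0.3735, 0.065]
ft_force: [-6.0, 1.7, 9.9]
```

```bash
python3 -m handwheel '[[0,0,0,-0.0006,0,-0.0004,0.06],[0,0,0,0,0,0,0.06],[0,0,0,0,0,0,0.074],[0,0,0,0,0,0,0.085],[0,0,0,0,0,0,0.085],[0,0,0,0,0,0,0.085],[0,0,0,0,0,0,0.085],[0,0,0,0,0,0,0.085],[0,0,0,0,0,0,0.085],[0,0,0,0,0,0,0.085]]'
```

```text
time_s: 12.13
eef_pos: [0.5659, -0.3735, 0.0644]
tool_rot: [[-0.499, 0.48, 0.721], [0.275, 0.877, -0.393], [-0.822, 0.002, -0.57]]
ft_force: [-0.5, -0.1, -0.7]
width: 0.0849
grasp_force: 0.0
```

```bash
python3 -m handwheel '[[0,0,0,0,0,-0.01,0.085],[0,0,0,0,0,-0.02,0.085],[0,0,0,0,0,-0.03,0.085],[0,0,0,-0.01,0,-0.035,0.085],[0,0,0,-0.02,0,-0.035,0.085],[0,0,0,-0.03,0,-0.02,0.085],[0,0,0,-0.03,0,-0.02,0.085],[0,0,0,0,0,0,0.085],[0,0,0,0,0,0,0.085]]'
python3 -c "
from h import *
a=snapshot('scene')[...,::-1];cv2.imwrite('pics/sc3.png',a);w=snapshot('wrist')[...,::-1];cv2.imwrite('pics/w3.png',w);np.save('w3.npy',cam('wrist')[2])
print(sense()['q'],proj([[.56,-.37,.074]],cam('wrist')),proj([[.56,-.37,.074]],cam('scene')))
cv2.imwrite('pics/v3.png',np.hstack([cv2.resize(w,(500,375)),cv2.resize(a[170:320,80:200],(300,375),interpolation=cv2.INTER_CUBIC)]))"
```

```text
time_s: 12.88
eef_pos: [0.5145, -0.3436, 0.209]
tool_rot: [[-0.502, 0.48, 0.719], [0.275, 0.877, -0.394], [-0.82, -0.0, -0.572]]
ft_force: [-0.4, -0.3, -0.0]
width: 0.0847
grasp_force: 0.0
[ 1.28538791  0.85436409 -1.25903525  2.51897396  2.42323283  1.13744869
 -0.61410468] [[252.96260324 104.57877836]] [[130.18872381 241.91688137]]
```

View pics/v3.png

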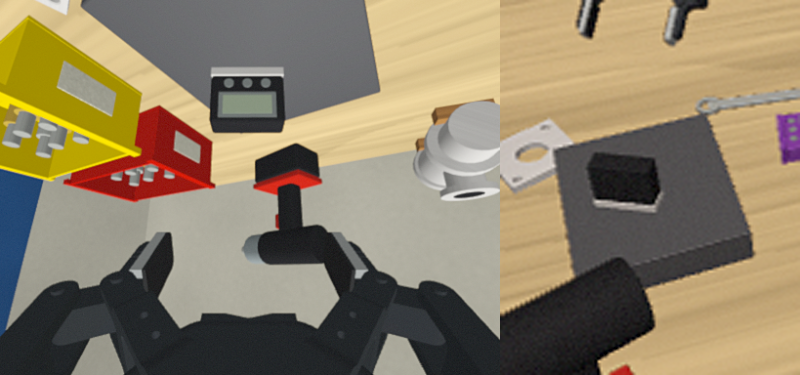

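The gauge stands free and upright on the plate at wrist-view (247,100), where I expected it. I'll regrasp from straight above by the broad faces.

```bash
cat >>h.py <<'E'
def tool(xdir,zdir):
    z=np.array(zdir,float);z/=np.linalg.norm(z);x=np.array(xdir,float);x-=z*(x@z);x/=np.linalg.norm(x);return np.c_[x,np.cross(z,x),z]
E
python3 -c "
from h import *
Rt=tool([.479,.878,0],[0,0,-1])
to([.56,-.37,.22],Rt)"
```

```text
q [ 1.29  0.85 -1.26  2.52  2.42  1.14 -0.61] tool d [-0.0421 -0.0014  0.0353] rv [0.7465 0.7455 1.4372] F [ 0.2  0.  -0.1]
```

```bash
python3 -m handwheel '[[0,0,0,-0.028,0,0.002,0.085],[0,0,0,-0.028,0,0.002,0.085],[0,0,0,-0.027,0,0.003,0.085],[0.0498,0.0497,0.0958,0,0,0,0.085],[0.0498,0.0497,0.0958,0,0,0,0.085],[0.0498,0.0497,0.0958,0,0,0,0.085],[0.0498,0.0497,0.0958,0,0,0,0.085],[0.0498,0.0497,0.0958,0,0,0,0.085],[0.0498,0.0497,0.0958,0,0,0,0.085],[0.0498,0.0497,0.0958,0,0,0,0.085],[0.0498,0.0497,0.0958,0,0,0,0.085],[0,0,0,0,0,0,0.085]]'
python3 -c "
from h import *
Rt=tool([.479,.878,0],[0,0,-1])
to([.56,-.37,.27],Rt)"
```

```text
time_s: 13.98
eef_pos: [0.5629, -0.3692, 0.2687]
tool_rot: [[-0.119, 0.955, 0.271], [0.903, 0.218, -0.371], [-0.414, 0.2, -0.888]]
ft_force: [0.2, -0.9, 0.8]
width: 0.0848
grasp_force: 0.0
q [ 1.15  0.62 -1.18  1.99  1.26  0.95 -0.51] tool d [-0.0009 -0.0027 -0.0017] rv [0.3457 0.3425 0.6658] F [ 0.2 -0.9  0.8]
```

```bash
python3 -m handwheel '[[0.0494,0.0489,0.0951,0,0,0,0.085],[0.0494,0.0489,0.0951,0,0,0,0.085],[0.0494,0.0489,0.0951,0,0,0,0.085],[0.0494,0.0489,0.0951,0,0,0,0.085],[0.0494,0.0489,0.0951,0,0,0,0.085],[0.0494,0.0489,0.0951,0,0,0,0.085],[0.0494,0.0489,0.0951,0,0,0,0.085],[0,0,0,0,0,0,0.085],[0,0,0,0,0,0,0.085]]'
python3 -c "
from h import *
Rt=tool([.479,.878,0],[0,0,-1])
to([.56,-.37,.27],Rt)
w=snapshot('wrist')[...,::-1];cv2.imwrite('pics/w4.png',w);c=cam('wrist')
Rg=R.from_euler('z',-.5).as_matrix()@np.array([[0,-1,0],[1,0,0],[0,0,1]]).T
P=np.array([[a,b,.058] for a,b in((-.034,-.012),(.034,-.012),(.034,.012),(-.034,.012))])@Rg.T+[.56,-.37,.045]
q=proj(P,c);print(q.round(1));v=w.copy();cv2.polylines(v,[q.round().astype(int)],True,(0,255,0),1)
x,y=q.mean(0).astype(int);cv2.imwrite('pics/v4.png',cv2.resize(v[max(0,y-60):y+60,x-80:x+80],None,fx=4,fy=4))
"
```

```text
time_s: 14.73
eef_pos: [0.5607, -0.3698, 0.2672]
tool_rot: [[0.472, 0.882, -0.001], [0.882, -0.472, -0.007], [-0.006, 0.002, -1.0]]
ft_force: [0.3, -0.3, -0.5]
width: 0.0847
grasp_force: 0.0
q [ 1.15  0.74 -1.14  1.65  0.72  1.23 -0.65] tool d [-0.0005 -0.0006 -0.0028] rv [0.0023 0.0064 0.0082] F [ 0.3 -0.3 -0.5]
[[243.3 145.1]
 [243.3 200.9]
 [263.  201.1]
 [264.2 145.3]]
```

View pics/v4.png

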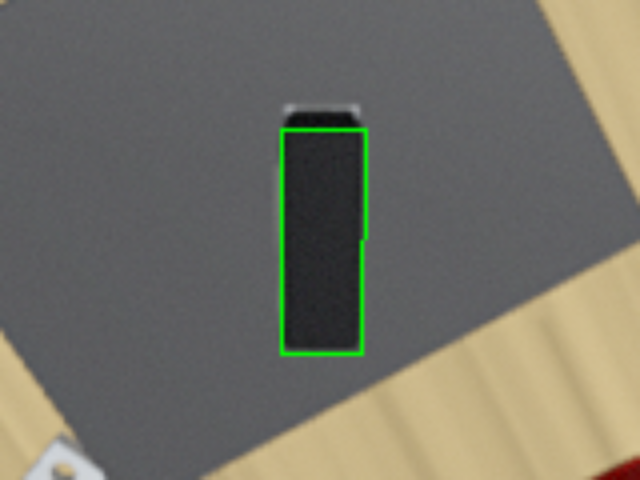

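The top of the gauge coincides with the predicted outline, to about 1 px at crop (322,240). I'll descend and grip.

```bash
python3 -m handwheel '[[0.0023,0.0064,0.0082,0,0,0.02,0.085],[0,0,0,0,0,0.035,0.085],[0,0,0,0,0,0.035,0.085],[0,0,0,0,0,0.035,0.085],[0,0,0,0,0,0.035,0.085],[0,0,0,0,0,0.025,0.085],[0,0,0,0,0,0.013,0.085],[0,0,0,0,0,0,0.085],[0,0,0,0,0,0,0.085]]'
python3 -c "
from h import *
Rt=tool([.479,.878,0],[0,0,-1])
to([.56,-.37,.060],Rt)"
```

```text
time_s: 15.53
eef_pos: [0.5624, -0.3679, 0.0722]
tool_rot: [[0.479, 0.878, 0.003], [0.878, -0.479, 0.002], [0.003, 0.001, -1.0]]
ft_force: [0.3, -0.5, 0.5]
width: 0.0851
grasp_force: 0.0
q [ 1.07  0.93 -0.98  1.8   0.95  0.96 -0.84] tool d [-0.003  -0.0011  0.0122] rv [ 0.0015 -0.0028 -0.0004] F [ 0.3 -0.5  0.5]
```

```bash
python3 -m handwheel '[[0.0015,-0.0028,0,-0.0015,-0.0005,0.006,0.085],[0,0,0,-0.0015,-0.0005,0.006,0.085],[0,0,0,0,0,0,0.085],[0,0,0,0,0,0,0.05],[0,0,0,0,0,0,0.03],[0,0,0,0,0,0,0.015],[0,0,0,0,0,0,0.015],[0,0,0,0,0,0,0.015],[0,0,0,0,0,0,0.015],[0,0,0,0,0,0,0.015],[0,0,0,0,0,0,0.015],[0,0,0,0,0,0,0.015],[0,0,0,0,0,0,0.015]]' 60
python3 -c "
from h import *
Rt=tool([.479,.878,0],[0,0,-1])
to([.56,-.37,.060],Rt)"
```

```text
time_s: 16.62
eef_pos: [0.5601, -0.3708, 0.06]
tool_rot: [[0.482, 0.876, -0.0], [0.876, -0.482, -0.0], [-0.0, -0.0, -1.0]]
ft_force: [-1.7, -0.0, 5.5]
width: 0.0232
grasp_force: 59.5
q [ 1.06  0.95 -0.97  1.81  0.97  0.95 -0.85] tool d [ 0.0007 -0.0005 -0.    ] rv [-0.0001  0.     -0.0033] F [-1.7 -0.   5.5]
```

```bash
python3 -m handwheel '[[0,0,0,0,0,-0.01,0.015],[0,0,0,0,0,-0.03,0.015],[0,0,0,0,0,-0.04,0.015],[0,0,0,0,0,-0.04,0.015],[0,0,0,0,0,-0.04,0.015],[0,0,0,0,0,-0.04,0.015],[0,0,0,0,0,-0.03,0.015],[0,0,0,0,0,0,0.015]]'
python3 - <<'E'
from h import *
a,b=cam('scene'),cam('side')
def tri(u,v):
    f=lambda P:np.r_[proj(P,a)[0]-u,proj(P,b)[0]-v]
    o=least_squares(f,[.6,.2,.2]);return o.x.round(4),o.fun.round(1)
print(tri([350.75,154.5],[186.5,139]))
print([(np.array(onz([[u,v]],0,b)))[0].round(3) for u,v in((155,182),(200,205),(236,176))])
E
```

```text
time_s: 17.28
eef_pos: [0.5623, -0.3703, 0.2968]
tool_rot: [[0.482, 0.876, 0.007], [0.876, -0.482, -0.003], [0.001, 0.008, -1.0]]
ft_force: [0.9, 0.8, -2.0]
width: 0.0231
grasp_force: 59.5
(array([0.5378, 0.3096, 0.1965]), array([-0.6,  0.7, -0.5, -0.8]))
[array([0.439, 0.414, 0.   ]), array([0.48 , 0.202, 0.   ]), array([0.668, 0.221, 0.   ])]
```

```bash
python3 -m handwheel '[[0,0,0.118,0,0,-0.005,0.015],[0,0,0.118,0,0,-0.01,0.015],[0,0,0.118,0,0,-0.01,0.015],[0,0,0.118,0,0,-0.01,0.015],[0,0,0.118,0,0,-0.01,0.015],[0,0,0.118,0,0,-0.01,0.015],[0,0,0.118,0,0,-0.01,0.015],[0,0,0.118,0,0,0,0.015],[0,0,0,0,0,0,0.015]]'
python3 -c "
from h import *
Rt=tool([1,.12,0],[0,0,-1])
to([.47,.29,.35],Rt)"
```

```text
time_s: 18.03
eef_pos: [0.5598, -0.3705, 0.355]
tool_rot: [[0.993, 0.119, -0.001], [0.119, -0.993, -0.0], [-0.001, 0.0, -1.0]]
ft_force: [-0.3, -0.1, -3.1]
width: 0.0232
grasp_force: 59.3
q [ 1.07  0.58 -0.94  1.55  0.48  1.27 -1.4 ] tool d [-0.0106 -0.6665  0.0049] rv [ 0.0003  0.0006 -0.0002] F [-0.3 -0.1 -3.1]
```

```bash
python3 -m handwheel '[[0,0,0,0,-0.018,0,0.015],[0,0,0,0,-0.036,0,0.015],[0,0,0,0,-0.036,0,0.015],[0,0,0,0,-0.036,0,0.015],[0,0,0,0,-0.036,0,0.015],[0,0,0,0,-0.036,0,0.015],[0,0,0,0,-0.036,0,0.015],[0,0,0,0,-0.036,0,0.015],[0,0,0,0,-0.036,0,0.015],[0,0,0,0,-0.036,0,0.015]]' | egrep 'time|eef|tool'
python3 -c "
from h import *
to([.47,.29,.35],tool([1,.12,0],[0,0,-1]))"
```

```text
time_s: 18.87
eef_pos: [0.5165, -0.0301, 0.3541]
tool_rot: [[0.992, 0.128, -0.002], [0.128, -0.992, -0.0], [-0.002, -0.0, -1.0]]
q [ 0.73  0.37 -1.05  1.87  0.36  1.11 -1.89] tool d [-0.0051 -0.3235  0.0042] rv [-0.0001  0.0018  0.009 ] F [ 0.9  0.7 -3.1]
```

```bash
python3 -m handwheel '[[0,0,-0.12,0,0,0,0.015],[0,0,-0.12,0,0,0,0.015],[0,0,-0.12,0,0,0,0.015],[0,0,-0.12,0,0,0,0.015],[0,0,-0.12,0,0,0,0.015],[0,0,-0.12,0,0,0,0.015],[0,0,-0.12,0,0,0,0.015],[0,0,-0.12,0,0,0,0.015],[0,0,-0.12,0,0,0,0.015],[0,0,-0.12,0,0,0,0.015],[0,0,-0.12,0,0,0,0.015],[0,0,-0.12,0,0,0,0.015],[0,0,-0.12,0,0,0,0.015],[0,0,-0.12,0,0,0,0.015],[0,0,-0.12,0,0,0,0.015],[0,0,-0.12,0,0,0,0.015],[0,0,-0.12,0,0,0,0.015],[0,0,-0.12,0,0,0,0.015],[0,0,-0.12,0,0,0,0.015],[0,0,-0.12,0,0,0,0.015]]' | egrep time
python3 -m handwheel '[[0,0,-0.12,0,0,0,0.015],[0,0,-0.12,0,0,0,0.015],[0,0,-0.12,0,0,0,0.015],[0,0,-0.12,0,0,0,0.015],[0,0,-0.12,0,0,0,0.015],[0,0,-0.12,0,0,0,0.015],[0,0,0,0,0.03,0,0.015],[0,0,0,0,0.036,0,0.015],[0,0,0,0,0.036,0,0.015],[0,0,0,0,0.036,0,0.015],[0,0,0,0,0.036,0,0.015],[0,0,0,0,0.036,0,0.015],[0,0,0,0,0.036,0,0.015],[0,0,0,0,0.036,0,0.015],[0,0,0,0,0.036,0,0.015],[0,0,0,0,0,0,0.015]]' | egrep 'time|eef|grasp'
python3 -c "
from h import *
to([.62,.30,.35],tool([-1,-.12,0],[0,0,-1]))"
```

```text
time_s: 20.53
time_s: 21.87
eef_pos: [0.4819, 0.2924, 0.3552]
grasp_force: 59.8
q [ 0.15  0.5  -1.18  1.78  0.49  1.2   0.52] tool d [-0.1381 -0.0084  0.0051] rv [ 0.0052 -0.0008 -0.0034] F [-1.5 -1.2 -1.1]
```

```bash
python3 -m handwheel '[[0,0,0,-0.035,-0.003,0,0.015],[0,0,0,-0.038,-0.003,0,0.015],[0,0,0,-0.038,-0.002,0,0.015],[0,0,0,0,0,0,0.015],[0,0,0,0,0,0,0.015],[0,0,0,0,0,0,0.015]]'| egrep 'time|eef|grasp'
python3 -c "
from h import *
print(sense()['q'].round(2) if hasattr(sense()['q'],'round') else '')
c=cam('wrist');np.save('w5.npy',c[2])
w=snapshot('wrist')[...,::-1];cv2.imwrite('pics/w5.png',w);print(proj([[.538,.31,.197]],c))
cv2.imwrite('pics/v5.png',cv2.resize(w[0:300,100:500],None,fx=2,fy=2,interpolation=cv2.INTER_CUBIC))
"
```

```text
time_s: 22.37
eef_pos: [0.5957, 0.288, 0.3537]
grasp_force: 59.9
[ 0.11  0.62 -1.11  1.57  0.57  1.31  0.61]
[[280.06166742 127.27547633]]
```

View pics/v5.png

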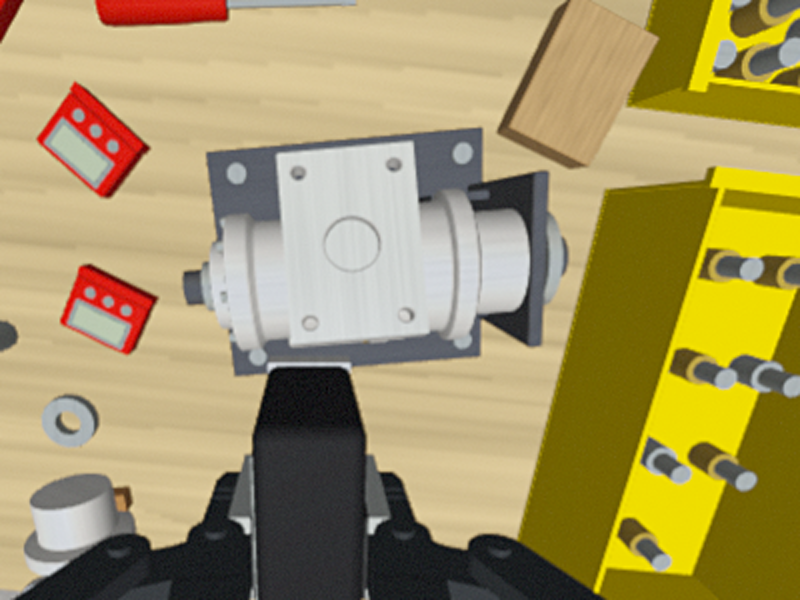

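The wrist view shows the flange face fully. Its corners in the crop are (277,154), (413,142), (429,333) and (291,346), with the bore at (352,243). The gauge hangs at (310,480), square in the fingers. I'll fit the flange pose.

```bash
cat >flfit.py <<'E'
from h import *
w=cam('wrist');W=(w[0],w[1],np.load('w5.npy'));B=cam('side');im=cv2.imread('pics/w5.png')
def refine(q,img):  # line-fit the four edges by subpixel gradient search
    g=cv2.GaussianBlur(cv2.cvtColor(img,cv2.COLOR_BGR2GRAY),(0,0),.8).astype(np.float32);L=[]
    for i in range(4):
        a,b=q[i],q[(i+1)%4];t=(b-a)/np.linalg.norm(b-a);n=np.array([t[1],-t[0]]);pts=[]
        for s in np.linspace(.12,.88,40):
            k=np.arange(-3.5,3.51,.1);P=a+(b-a)*s+k[:,None]*n
            v=cv2.remap(g,P[:,0].astype(np.float32)[None],P[:,1].astype(np.float32)[None],cv2.INTER_LINEAR)[0]
            d=-np.gradient(v);j=d.argmax()
            if d[j]>.8:pts.append(P[j])
        l=cv2.fitLine(np.array(pts,np.float32),cv2.DIST_HUBER,0,.01,.01).ravel();L.append(np.cross([l[2],l[3],1],[l[2]+l[0],l[3]+l[1],1]))
    return np.array([(lambda c:c[:2]/c[2])(np.cross(L[i-1],L[i])) for i in range(4)])
wc=np.array([[277,154],[413,142],[429,333],[291,346]])/2+[100,0]-.25
wr=refine(wc,im);print((wr-wc).round(2))
# order: image up=-x, image right=+y
fc=np.array([[-.052,-.037,0],[-.052,.037,0],[.052,.037,0],[.052,-.037,0]])
sc=np.array([[140,160],[75,150],[145,40],[215,70]])/4+[150,115]-.4
bore=np.array([352,243])/2+[100,0]-.25
def pose(p):
    y=np.array([-np.sin(p[3]),np.cos(p[3]),0]);h=np.array([np.cos(p[3]),np.sin(p[3]),0])
    x=h*np.cos(p[4])+np.array([0,0,np.sin(p[4])]);return np.c_[x,y,np.cross(x,y)],np.array(p[:3])
def res(p,ww,ws):
    Rf,t=pose(p);P=fc@Rf.T+t
    return np.r_[ww*(proj(P,W)-wr).ravel(),ws*(proj(P,B)-sc).ravel(),ww*.7*(proj(t,W)[0]-bore)]
for ww,ws in((1,0),(1,.4),(1,1),(.3,1)):
    o=least_squares(res,[.54,.31,.197,.1,.4],args=(ww,ws),x_scale=[.01,.01,.01,.1,.1]);C=np.linalg.inv(o.jac.T@o.jac)
    print(ww,ws,o.x.round(4),'tilt',np.degrees(o.x[4]).round(1),'rms',np.sqrt((o.fun**2).mean()).round(2),'sd',(np.sqrt(np.diag(C))*.4).round(4))
    print(o.fun.round(1))
E
python3 flfit.py
```

```text
[[-1.08 -0.47]
 [-0.07 -1.07]
 [ 0.06  1.67]
 [ 0.84 -0.19]]
1 0 [0.5325 0.3043 0.2016 0.1945 0.2699] tilt 15.5 rms 0.26 sd [0.0003 0.0002 0.0013 0.0036 0.0211]
[ 0.2  0.   0.3  0.  -0.1 -0.8 -0.4  0.5 -0.  -0.  -0.  -0.   0.  -0.
  0.  -0.   0.1  0.4]
1 0.4 [0.5325 0.3044 0.1997 0.1955 0.2689] tilt 15.4 rms 0.65 sd [0.0003 0.0002 0.0011 0.0036 0.0184]
[ 0.3  0.2  0.   0.2 -0.3 -1.1 -0.2  0.2 -0.  -0.3 -0.4 -2.3  0.3 -0.
  0.1 -0.4  0.   0.3]
1 1 [0.5323 0.3045 0.1963 0.1977 0.2932] tilt 16.8 rms 1.32 sd [0.0002 0.0002 0.0007 0.0035 0.0126]
[ 0.7  0.9 -0.7  0.9 -0.5 -2.2  0.1 -0.7  0.1  0.3 -0.7 -4.7  0.6  0.5
  0.1 -0.3 -0.   0.1]
0.3 1 [0.5316 0.3046 0.1932 0.2069 0.3583] tilt 20.5 rms 0.97 sd [0.0006 0.0007 0.001  0.0098 0.0188]
[ 0.3  0.7 -0.6  0.5  0.  -1.2  0.2 -0.6  0.7  1.8 -0.2 -3.1  0.1  0.8
 -0.3 -0.2 -0.  -0.1]
```

```bash
python3 -m handwheel '[[0,0,0,0.025,-0.025,0,0.015],[0,0,0,0.028,-0.03,0,0.015],[0,0,0,0.027,-0.03,0,0.015],[0,0,0,0,-0.025,0,0.015],[0,0,0,0,0,0,0.015],[0,0,0,0,0,0,0.015],[0,0,0,0,0,0,0.015]]'| egrep 'time|eef|grasp'
cat >snapw.py <<'E'
import sys
from h import *
n=sys.argv[1];c=cam('wrist');np.save(n+'.npy',c[2]);cv2.imwrite(f'pics/{n}.png',snapshot('wrist')[...,::-1]);print(proj([[.5325,.3043,.2]],c),sense()['q'].round(2) if hasattr(sense()['q'],'round') else sense()['q'])
E
python3 snapw.py w6
python3 -m handwheel '[[0,0,0,0,0.03,0,0.015],[0,0,0,0,0.037,0,0.015],[0,0,0,0,0.037,0,0.015],[0,0,0,0,0.037,0,0.015],[0,0,0,0,0.037,0,0.015],[0,0,0,0,0.03,0,0.015],[0,0,0,0,0,0,0.015],[0,0,0,0,0,0,0.015],[0,0,0,0,0,0,0.015]]'| egrep 'time|eef|grasp'
python3 snapw.py w7
cat >ecc.py <<'E'
from h import *
from flfit import pose,wc,refine
K,d,_=cam('wrist');V=[(n,(K,d,np.load(n+'.npy')),cv2.imread(f'pics/{n}.png')) for n in('w5','w6','w7')]
p0=np.array([.5325,.3043,.2005,.196,.29])
g=np.array([[x,y,0] for x in(-.047,0,.047) for y in(-.032,0,.032)])
S=4
def corr(p,S=6000):  # rectify each view with the model plane; ECC against first view
    Rf,t=pose(p);xs,ys=np.meshgrid(np.arange(-.060,.0601,.0004),np.arange(-.045,.0451,.0004));P=np.c_[xs.ravel(),ys.ravel(),0*xs.ravel()]@Rf.T+t
    R_=[]
    for n,c,im in V:
        q=proj(P,c).astype(np.float32).reshape(*xs.shape,2);R_.append(cv2.GaussianBlur(cv2.cvtColor(cv2.remap(im,q[...,0],q[...,1],cv2.INTER_CUBIC),cv2.COLOR_BGR2GRAY),(0,0),1.5))
    return R_
if __name__=='__main__':
    p=p0
    for it in range(4):
        I=corr(p);Rf,t=pose(p);obs=[]
        mask=np.zeros_like(I[0]);mask[22:-22,22:-22]=255
        for k in range(3):
            H=np.eye(3,dtype=np.float32)
            if k:
                cc,H=cv2.findTransformECC(I[0],I[k],H,cv2.MOTION_HOMOGRAPHY,(3,300,1e-7),mask,5)
                print('ecc',k,round(cc,3),end=' ')
            gp=(g[:,:2]+[.060,.045])/.0004;h=cv2.perspectiveTransform(gp[None].astype(np.float32),H)[0]
            Q=np.c_[h*.0004-[.060,.045],np.zeros(9)]@Rf.T+t
            obs.append(proj(Q,V[k][1]))
        X=[]
        for j in range(9):
            X.append(least_squares(lambda P:np.concatenate([proj(P,V[k][1])[0]-obs[k][j] for k in range(3)]),g[j]@Rf.T+t).x)
        X=np.array(X);m=X.mean(0);n=np.linalg.svd(X-m)[2][2];n*=np.sign(n[2])
        tilt=np.arcsin(np.hypot(n[0],n[1]));print('n',n.round(4),'tilt',np.degrees(tilt).round(2),'az',np.degrees(np.arctan2(-n[1],-n[0])).round(1),'plane rms mm',1e3*np.abs((X-m)@n).max().round(5))
        z=m[2]+(-(n[0]*(p[0]-m[0])+n[1]*(p[1]-m[1])))/n[2]
        p=np.array([p[0],p[1],z,p[3],tilt]);print(p.round(4))
    np.save('fl.npy',p)
    I=corr(p);cv2.imwrite('pics/rect.png',np.vstack(I+[]))
E
python3 ecc.py 2>&1 | egrep 'ecc|^\[0|n '
```

```text
time_s: 23.0
eef_pos: [0.5276, 0.1709, 0.3552]
grasp_force: 60.1
[[367.21170456 191.50967725]] [ 0.4   0.49 -1.2   1.79  0.49  1.2   0.73]
time_s: 23.8
eef_pos: [0.5062, 0.3782, 0.3545]
grasp_force: 60.3
[[189.29137968 191.66763522]] [-0.05  0.58 -1.11  1.63  0.54  1.27  0.42]
ecc 1 0.799 ecc 2 0.74 n [-0.3115 -0.1056  0.9444] tilt 19.2 az 18.7 plane rms mm 1.65
[0.5325 0.3043 0.2001 0.196  0.3351]
ecc 1 0.802 ecc 2 0.751 n [-0.3143 -0.1063  0.9433] tilt 19.38 az 18.7 plane rms mm 1.5
[0.5325 0.3043 0.1999 0.196  0.3382]
ecc 1 0.802 ecc 2 0.751 n [-0.3147 -0.106   0.9433] tilt 19.4 az 18.6 plane rms mm 1.5399999999999998
[0.5325 0.3043 0.1999 0.196  0.3385]
ecc 1 0.802 ecc 2 0.752 n [-0.3147 -0.1059  0.9433] tilt 19.39 az 18.6 plane rms mm 1.55
[0.5325 0.3043 0.1999 0.196  0.3385]
```

```bash
cat >joint.py <<'E'
from h import *
from ecc import V,pose
F=np.array([[-.052,-.037,0],[-.052,.037,0],[.052,.037,0],[.052,-.037,0]])  # edges:0 x-,1 y+,2 x+,3 y-
use={0:[0,1,3],1:[0,1,2],2:[0,2,3]}
G=[cv2.GaussianBlur(cv2.cvtColor(v[2],cv2.COLOR_BGR2GRAY),(0,0),.7).astype(np.float32) for v in V]
def edges(p,r):
    Rf,t=pose(p);E=[]
    for k in use:
        for e in use[k]:
            a,b=F[e],F[(e+1)%4];s=np.linspace(.08,.92,50)[:,None];P=a+(b-a)*s;q=proj(P@Rf.T+t,V[k][1])
            tt=q[-1]-q[0];tt/=np.linalg.norm(tt);n=np.array([tt[1],-tt[0]])
            if (q.mean(0)-proj(t,V[k][1])[0])@n<0:n=-n
            kk=np.arange(-r,r+.01,.1);M=(q[:,None]+kk[:,None]*n).astype(np.float32)
            v=cv2.remap(G[k],M[...,0],M[...,1],cv2.INTER_LINEAR);d=-np.gradient(v,axis=1);j=d.argmax(1);ok=d.max(1)>.6
            o=kk[j];med=np.median(o[ok]) if ok.sum()>8 else 0;ok&=abs(o-med)<1
            E.append((k,e,P[ok],M[np.arange(50),j][ok],n,ok.sum()))
    return E
def holes(p):
    Rf,t=pose(p);H=[]
    for k in use:
        for sx in(-1,1):
            for sy in(-1,1):
                xs,ys=np.meshgrid(np.arange(-.012,.0121,.0005),np.arange(-.012,.0121,.0005))
                P=np.c_[xs.ravel()+sx*.040,ys.ravel()+sy*.025,0*xs.ravel()];q=proj(P@Rf.T+t,V[k][1]).astype(np.float32)
                v=cv2.remap(G[k],q[:,0].reshape(xs.shape),q[:,1].reshape(xs.shape),cv2.INTER_LINEAR)
                w=np.clip(np.median(v)-15-v,0,None).ravel()
                m=(xs**2+ys**2).ravel()<.0115**2;w=w*m
                H.append((k,sx,sy,w@P[:,:2]/w.sum() if w.sum()>0 else [0,0],w@q/w.sum() if w.sum()>0 else None))
    return H
p=np.array([.5325,.3043,.1999,.196,.32])
for r in(4,2.5,2,2,2):
    E=edges(p,r)
    def f(p,hv=False):
        Rf,t=pose(p);o=[]
        for k,e,P,M,n,N in E:
            if N>8:o.append(((proj(P@Rf.T+t,V[k][1])-M)@n)*np.sqrt(30/N))
        return o if hv else np.concatenate(o)
    s=least_squares(f,p,loss='soft_l1',f_scale=.4,x_scale=[.01,.01,.01,.1,.1]);p=s.x;print(p.round(4),np.degrees(p[4]).round(2),s.cost.round(1))
for (k,e,_,_,_,N),o in zip([x for x in E if x[5]>8],f(p,True)):print(V[k][0],'e',e,N,o.mean().round(2),o.std().round(2))
for h in holes(p):print(V[h[0]][0],h[1],h[2],np.round(np.array(h[3])*1e3,1))
np.save('fl.npy',p)
E
python3 joint.py | egrep -v '^1 |^0|^\[ 0\.[0-9] |^\[\['
```

```text
[-0.07 -1.07]
 [ 0.06  1.67]
 [ 0.84 -0.19]]
  0.  -0.   0.1  0.4]
  0.1 -0.4  0.   0.3]
  0.1 -0.3 -0.   0.1]
 -0.3 -0.2 -0.  -0.1]
[0.5312 0.3039 0.2009 0.1908 0.3172] 18.17 13.2
[0.5314 0.304  0.2005 0.1908 0.3138] 17.98 13.9
[0.5313 0.304  0.2006 0.1914 0.3196] 18.31 13.7
[0.5314 0.304  0.2005 0.1897 0.3171] 18.17 13.4
[0.5314 0.304  0.2005 0.1896 0.317 ] 18.16 14.5
w5 e 0 50 0.07 0.23
w5 e 1 25 -0.03 0.35
w5 e 3 27 -0.14 0.44
w6 e 0 50 -0.19 0.25
w6 e 1 31 0.01 0.37
w6 e 2 50 -0.02 0.25
w7 e 0 50 -0.05 0.24
w7 e 2 40 -0.21 0.3
w7 e 3 28 0.2 0.41
w5 -1 -1 [-39.7 -26.2]
w5 -1 1 [-39.6  25.8]
w5 1 -1 [ 40.9 -26.7]
w5 1 1 [41.3 27.9]
w6 -1 -1 [-40.1 -26.5]
w6 -1 1 [-40.1  25.4]
w6 1 -1 [ 41.8 -25.4]
w6 1 1 [41.6 25.8]
w7 -1 -1 [-39.9 -25.7]
w7 -1 1 [-39.9  26.1]
w7 1 -1 [ 41.7 -26.5]
w7 1 1 [42.4 25. ]
```

Edges and bolt holes from the three views agree: flange tilt 18.2°, centre (0.531, 0.304, 0.2005), yaw 0.19. Next I'll turn the gauge normal to the face.

```bash
cat >tgt.py <<'E'
import sys
from h import *
def pose(p):
    y=np.array([-np.sin(p[3]),np.cos(p[3]),0]);h=np.array([np.cos(p[3]),np.sin(p[3]),0])
    x=h*np.cos(p[4])+np.array([0,0,np.sin(p[4])]);return np.c_[x,y,np.cross(x,y)],np.array(p[:3])
Rf,t=pose(np.load('fl.npy'));Rt=np.c_[-Rf[:,0],Rf[:,1],-Rf[:,2]]
to(t+Rf[:,2]*(.015+float(sys.argv[1])),Rt)
E
python3 tgt.py .06
```

```text
q [-0.05  0.58 -1.11  1.63  0.54  1.27  0.42] tool d [ 0.0062 -0.0774  0.0827] rv [-0.0141 -0.3177 -0.0857] F [ 0.1 -0.5 -2.8]
```

```bash
python3 -m handwheel '[[-0.0047,-0.106,-0.0286,0,-0.025,0,0.015],[-0.0047,-0.106,-0.0286,0,-0.025,0,0.015],[-0.0047,-0.106,-0.0286,0,-0.025,0,0.015],[0,0,0,0,0,0,0.015],[0,0,0,0,0,0,0.015],[0,0,0,0,0,0,0.015],[0,0,0,0,0,0,0.015]]' | egrep 'eef|time'
python3 tgt.py .06;python3 tgt.py .02
```

```text
time_s: 24.43
eef_pos: [0.5176, 0.3034, 0.3553]
q [ 0.13  0.39 -1.13  1.92  0.73  0.93  0.42] tool d [ 0.0353 -0.0022  0.0763] rv [ 0.0011  0.0009 -0.0027] F [ 0.1  0.  -2.6]
q [ 0.13  0.39 -1.13  1.92  0.73  0.93  0.42] tool d [ 0.0354 -0.0023  0.1163] rv [ 0.0011  0.0009 -0.0027] F [ 0.1  0.  -2.6]
```

```bash
python3 -m handwheel '[[0,0,-0.0027,0.012,-0.0007,0.015,0.015],[0,0,0,0.012,-0.0008,0.025,0.015],[0,0,0,0.0113,-0.0007,0.03,0.015],[0,0,0,0,0,0.025,0.015],[0,0,0,0,0,0.014,0.015],[0,0,0,0,0,0.005,0.015],[0,0,0,0,0,0,0.015],[0,0,0,0,0,0,0.015],[0,0,0,0,0,0,0.015]]' | egrep 'eef|time|ft|grasp'
python3 tgt.py .02;python3 tgt.py 0
```

```text
time_s: 25.18
eef_pos: [0.5193, 0.3024, 0.2364]
ft_force: [0.9, 0.6, -1.8]
grasp_force: 60.6
q [-0.02  0.51 -0.97  2.07  0.99  0.76  0.15] tool d [-0.0003 -0.0007  0.0029] rv [0.0016 0.0019 0.0019] F [ 0.9  0.6 -1.8]
q [-0.02  0.51 -0.97  2.07  0.99  0.76  0.15] tool d [-0.0003 -0.0007  0.0229] rv [0.0016 0.0019 0.0019] F [ 0.9  0.6 -1.8]
```

```bash
python3 -m handwheel '[[0.0015,0.0015,0.002,0,-0.0006,0.004,0.015],[0,0,0,0,0,0.004,0.015],[0,0,0,0,0,0.004,0.015],[0,0,0,0,0,0.003,0.015],[0,0,0,0,0,0.002,0.015],[0,0,0,0,0,0,0.015],[0,0,0,0,0,0,0.015],[0,0,0,0,0,0,0.015]]' | egrep 'time|ft|grasp'
python3 tgt.py 0
python3 -m handwheel '[[0,0,0,0,0,0.001,0.015],[0,0,0,0,0,0.001,0.015],[0,0,0,0,0,0,0.015],[0,0,0,0,0,0,0.015]]' | egrep 'time|ft|grasp'
python3 tgt.py 0
python3 -c "
from workcell import *
s=sense();print(s['torque'])"
```

```text
time_s: 25.85
ft_force: [0.4, -1.0, -1.9]
grasp_force: 60.6
q [-0.03  0.53 -0.95  2.08  1.03  0.74  0.11] tool d [-0.0011  0.0007  0.005 ] rv [-0.0009 -0.0008  0.0001] F [ 0.4 -1.  -1.9]
time_s: 26.18
ft_force: [0.1, 1.0, -1.8]
grasp_force: 60.6
q [-0.04  0.54 -0.94  2.08  1.04  0.74  0.11] tool d [-0.0011  0.0008  0.003 ] rv [-0.0011 -0.0008 -0.    ] F [ 0.1  1.  -1.8]
[-0.01732191  0.47560105  0.01888926]
```

```bash
for i in 1; do :; done
python3 -m handwheel '[[0,0,0,-0.001,0.0008,0.001,0.015],[0,0,0,0,0,0.0005,0.015],[0,0,0,0,0,0,0.015]]' | egrep 'eef|ft'
python3 -m handwheel '[[0,0,0,0,0,0.0007,0.015],[0,0,0,0,0,0,0.015]]' | egrep 'eef|ft'
python3 -m handwheel '[[0,0,0,0,0,0.0007,0.015],[0,0,0,0,0,0,0.015]]' | egrep 'eef|ft'
python3 -c "
from workcell import *
s=sense();print(s['torque'])"; python3 tgt.py 0
```

```text
eef_pos: [0.5263, 0.303, 0.2161]
ft_force: [-0.2, 0.6, -1.5]
eef_pos: [0.5265, 0.303, 0.2153]
ft_force: [0.2, 1.0, -2.8]
eef_pos: [0.5267, 0.303, 0.2147]
ft_force: [0.0, 0.2, -1.3]
[-0.11703488  0.42540421 -0.03063611]
q [-0.04  0.54 -0.94  2.08  1.04  0.74  0.1 ] tool d [-0.0001  0.0001 -0.0001] rv [-0.0011 -0.0009 -0.0001] F [ 0.   0.2 -1.3]
```

```bash
S='[[0,0,0,0,0,0.0006,0.015],[0,0,0,0,0,0,0.015]]'; :
python3 -m handwheel '[[0,0,0,0,0,0.0006,0.015],[0,0,0,0,0,0,0.015]]' | egrep 'eef|ft'; python3 -c "from workcell import *;print(sense()['torque'].round(2))"
python3 -m handwheel '[[0,0,0,0,0,0.0006,0.015],[0,0,0,0,0,0,0.015]]' | egrep 'eef|ft'; python3 -c "from workcell import *;print(sense()['torque'].round(2))"
```

```text
eef_pos: [0.5269, 0.3031, 0.2141]
ft_force: [0.5, -0.1, -1.9]
[-0.04  0.46  0.01]
eef_pos: [0.5271, 0.3031, 0.2136]
ft_force: [-0.5, -1.0, -1.7]
[-0.06  0.49 -0.06]
```

```bash
python3 -m handwheel '[[0,0,0,0,0,0.0006,0.015],[0,0,0,0,0,0,0.015]]' | egrep 'eef|ft'; python3 -c "from workcell import *;print(sense()['torque'].round(2))"
python3 -m handwheel '[[0,0,0,0,0,0.0006,0.015],[0,0,0,0,0,0,0.015]]' | egrep 'eef|ft'; python3 -c "from workcell import *;print(sense()['torque'].round(2))"
python3 -m handwheel '[[0,0,0,0,0,0.0006,0.015],[0,0,0,0,0,0,0.015]]' | egrep 'eef|ft'; python3 -c "from workcell import *;print(sense()['torque'].round(2))"
```

```text
eef_pos: [0.5272, 0.3032, 0.2133]
ft_force: [-1.4, 0.1, 0.7]
[-0.21  0.55 -0.08]
eef_pos: [0.5272, 0.3032, 0.2131]
ft_force: [-5.6, -3.9, 6.9]
[-0.58  0.63 -0.16]
eef_pos: [0.5271, 0.3032, 0.2131]
ft_force: [-9.2, -5.5, 12.5]
[-0.94  0.85 -0.31]
```

```bash
cat >mom.py <<'E'
from h import *
from tgt import Rf,t
F=[];M=[]
for i in range(6):
    s=sense();F.append(s['ft_force']);M.append(s['torque']);snapshot('side')
F=np.mean(F,0)-[.1,.1,-1.9];M=np.mean(M,0)-[-.06,.46,0]
r=-Rf[:,2]*.21;Mc=M-np.cross(r,F);f=F@Rf
print('F flange',f.round(1),'Mc',(Mc@Rf).round(2),'cop mm',(1e3*np.array([-(Mc@Rf)[1],(Mc@Rf)[0]])/f[2]).round(0), 'M raw',(M@Rf).round(2))
E
python3 mom.py 0
python3 -m handwheel '[[0,-0.008,0,0,0,0,0.015],[0,0,0,0,0,0,0.015]]' | egrep 'ft'; python3 mom.py 0
python3 -m handwheel '[[0,-0.008,0,0,0,0,0.015],[0,0,0,0,0,0,0.015]]' | egrep 'ft'; python3 mom.py 0
```

```text
q [-0.04  0.54 -0.93  2.08  1.05  0.74  0.1 ] tool d [-0.0002  0.     -0.0017] rv [-0.0022  0.0005  0.0004] F [-9.2 -5.5 12.5]
F flange [-4.6 -4.  17.7] Mc [-0.03 -0.46 -0.09] cop mm [26. -2.] M raw [-0.87  0.5  -0.09]
ft_force: [-6.9, -5.5, 13.2]
q [-0.05  0.54 -0.93  2.08  1.06  0.73  0.08] tool d [-0.0001 -0.     -0.0018] rv [-0.0019  0.0089  0.0004] F [-6.9 -5.5 13.2]
F flange [-3.5 -4.  17.1] Mc [ 0.05  0.03 -0.05] cop mm [-2.  3.] M raw [-0.79  0.77 -0.05]
ft_force: [-7.6, -4.7, 13.8]
q [-0.05  0.54 -0.92  2.09  1.08  0.73  0.07] tool d [-0.0001 -0.     -0.0017] rv [-0.0019  0.017   0.0004] F [-7.6 -4.7 13.8]
F flange [-2.9 -3.8 18.2] Mc [-0.05  0.46  0.04] cop mm [-25.  -3.] M raw [-0.84  1.07  0.04]
```

The pressure centre moved +26, −2, −25 mm over the two tilt steps, so −0.008 rad is flush. I'll undo the second step, relieve the side force and hold.

```bash
python3 -m handwheel '[[0,0.008,0,0.0003,-0.0004,-0.0003,0.015],[0,0,0,0,0,0,0.015],[0,0,0,0,0,0,0.015]]' | egrep 'ft'; python3 mom.py 0
python3 -m handwheel '[[0,0,0,0,0,0,0.015],[0,0,0,0,0,0,0.015],[0,0,0,0,0,0,0.015],[0,0,0,0,0,0,0.015],[0,0,0,0,0,0,0.015],[0,0,0,0,0,0,0.015]]'; python3 mom.py 0
python3 - <<'E'
from h import *
w=snapshot('wrist')[...,::-1];a=snapshot('side')[...,::-1];b=snapshot('scene')[...,::-1]
z=lambda im,x,y,w_,h,W,H:cv2.resize(im[y:y+h,x:x+w_],(W,H),interpolation=cv2.INTER_CUBIC)
cv2.imwrite('pics/v6.png',np.hstack([z(w,130,100,250,284,440,500),np.vstack([z(a,140,90,120,90,340,250),z(b,295,120,120,90,340,250)])]))
E
```

```text
ft_force: [-5.3, -2.4, 10.0]
q [-0.05  0.54 -0.93  2.08  1.06  0.73  0.08] tool d [-0.0002  0.0001 -0.0018] rv [-0.0009  0.0084  0.0002] F [-5.3 -2.4 10. ]
F flange [-2.1 -2.5 13. ] Mc [ 0.12 -0.01  0.03] cop mm [1. 9.] M raw [-0.4   0.43  0.03]
time_s: 29.88
eef_pos: [0.5272, 0.3031, 0.213]
tool_rot: [[-0.93, -0.188, 0.314], [-0.179, 0.982, 0.059], [-0.32, -0.001, -0.948]]
ft_force: [-5.6, -3.5, 10.7]
width: 0.0236
grasp_force: 62.5
q [-0.05  0.54 -0.93  2.08  1.06  0.73  0.08] tool d [-0.0002  0.0001 -0.0018] rv [-0.0009  0.0084  0.0003] F [-5.6 -3.5 10.7]
F flange [-1.5 -2.3 13.4] Mc [0.08 0.16 0.03] cop mm [-12.   6.] M raw [-0.41  0.47  0.03]
```

View pics/v6.png

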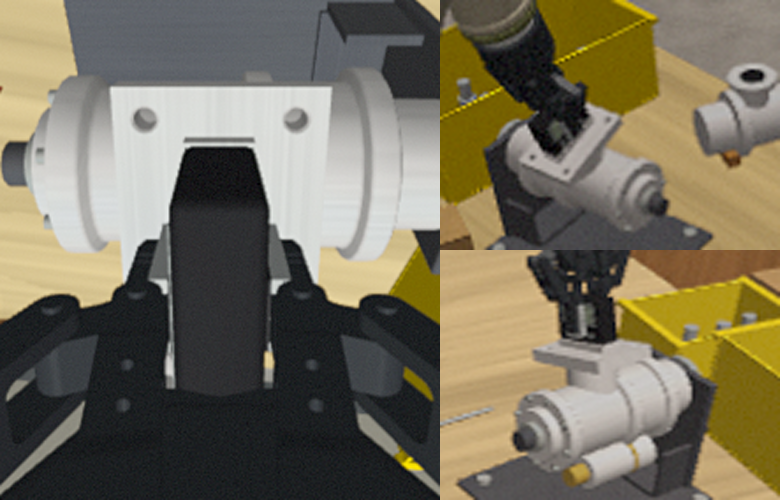

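The gauge sits on the flange, base front edge at crop (220,145). It is centred between the bolt holes at (145,120) and (295,120), square to the slope, with about 13 N of press. Handing in.

```bash
python3 -c "
from workcell import *
print(job_done())"
```

```text
the job is handed in; nothing more can be done
None
```

The gauge stood free on the granite plate for about a second, and I handed the job in with it gripped at about 62 N and held flush and centred on the flange at about 13 N; no verdict came back.

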